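Probe the marked spot on a glass sample

TASK

Pull the drawer of the small wooden cabinet out to its stop, then take the orange sprung probe out of its holder and set its tip on the white dot of the blue glass pane lying in the drawer. Hold the probe upright there, pressing lightly so that the sprung tip goes about halfway in (never hard: it is glass), and finish while still holding it so, with the drawer left open and the jar of beads beside the cabinet undisturbed.

Things in the scene. Friction and masses are not known exactly. Their poses are not given: they have to be found in the camera images.
- cab_drawer0 (a joint): How far the cabinet's one drawer is out (m): 0 shut, 0.1576 at its stop. It starts up to 15 mm open, slides with about 1 N of friction and stays where it is left. It slides along the cabinet's -x axis, towards the robot.
- cab: Low wooden cabinet, fixed, 230 deep (x) x 320 wide (y) x 95 mm high; origin under its centre; its front faces its own -x axis. The single drawer takes up its whole front. The drawer has 6 mm walls; inside it is 185 (x) x 278 mm (y); the side walls reach 51 mm and the front panel 60 mm above the drawer's floor.
- cab_drawer0_handle (a point): Middle of the drawer's handle, a dark steel round bar 11 mm thick and 120 mm long, parallel to the cabinet's y axis, held 35 mm in front of the drawer's face by two posts 51 mm either side of the middle. It is 57 mm above the table, 38 mm below the cabinet's top, and free above and below. Axes as the cabinet's.
- drawer_floor (a point): Centre of the drawer's inner floor (its upper face, 22 mm above the table); moves with the drawer; axes as the cabinet's.
- holder: Dark steel block, fixed, 80 x 80 x 66 mm high, origin under its centre; a 26 mm hole right through it, in the middle, in which the probe stands. It is on the left or on the right of the cabinet, the bead jar on the other side.
- probe: Sprung probe, loose, 0.13 kg, 138 mm long, upright in the holder. Origin at the end of its unpressed tip, z along it towards the handle. Steel pin 6 mm thick to z = 12 mm, aluminium nose up to 20 mm thick to z = 60, black collar 36 mm wide to z = 68 (rests on the holder), orange handle to z = 138. The tip stands 6 mm above the table, so it must rise 60 mm to clear the holder.
- probe_grip (a point): Point on the probe's axis, 106 mm from the tip's end, in the middle of the plain round orange handle (24 mm in diameter, 70 mm long, black band near its end), where to grip it from above. Axes as the probe's.
- probe_point (a point): The very end of the probe's sprung tip; it moves with the pin; axes as the probe's.
- probe_tip (a joint): How far the sprung tip is pushed into the probe (m): 0 when free, 0.008 fully in. The spring takes 0.5 N to start and 0.5 N more for each mm: halfway (4 mm) is about 2.5 N.
- pane: The blue glass pane, loose, 84 x 84 x 5 mm, lying flat on the drawer's floor; origin under its centre, z up. With the drawer shut it is hidden in the cabinet. It lies left or right of the drawer's middle, and rides along with the drawer.
- spot (a point): Centre of the white paper dot, 14 mm in diameter, on the upper face of the blue pane: at x = 14, y = 10, z = 5 mm in the pane's frame. Axes as the pane's.
- green_pane: A green glass pane like the blue one, with the same white dot, beside it in the drawer; not the one to probe. Origin under its centre.
- bead_jar: Closed jar of turquoise glass beads, loose, 76 mm in diameter, 109 mm high, origin under its centre; stands on the other side of the cabinet from the holder. Leave it alone.
Mind the look-alikes: they are no part of the job. Leave any red look-alike of the holder alone.

How it is judged:
On the way, in this order (a step that is already met when the one before it is completed fails the run):
1. the drawer is pulled out to its stop (value of joint cab_drawer0 above 0.15 m), for 0.2 s.
2. the probe is lifted out of its holder in the fingers (z of probe_point in the frame of holder above 0.06 m and contact force between the fingers and probe above 2 N), for 0.1 s.
At the end, for the whole second after the job is handed in: Drawer within 7 mm of its stop; probe held in the fingers, out of its holder, upright within 0.12 rad, tip on the blue pane within 7 mm of the dot's centre and pushed in 2 to 6.5 mm, under 8 N; pane lying in the drawer, not touched by the fingers; probe at rest (value of joint cab_drawer0 above 0.15 m and horizontal distance between probe_point and spot below 0.007 m and angle between probe's own z axis and vertical below 0.12 rad and height (world z) of probe above 0.01 m and value of joint probe_tip between 0.002 and 0.0065 m and contact force between probe and pane between 0.7 and 8 N and contact force between the fingers and probe above 2 N and contact force between probe and holder below 0.2 N and contact force between the fingers and pane below 0.2 N and z of spot in the frame of drawer_floor between 0 and 0.01 m and linear speed of probe below 0.02 m/s); the arm keeps its last pose, push and grip.
It fails at once if the glass pane is pressed hard with the probe (over 15 N) (contact force between probe and pane above 15 N).
It fails at once if the bead jar is moved by more than 30 mm (distance of bead_jar from where it was at the start of the episode above 0.03 m).
It also fails if it takes over 54 s, if anything falls off the work surface, if the arm or the gripper's body presses on something with over 40 N, if the wrist force passes 120 N, or if a joint passes its speed limit or range.

ROBOT

A 6-joint arm with a two-finger parallel gripper is mounted at the origin on the work surface. World frame = base frame: x ahead of the robot, y to its left, z up, the work surface at z = 0. Lengths are in m, angles in rad, forces in N, time in s.
With the tool pointing down it reaches from about 0.3 to 0.85 m from the base axis. Payload 4.2 kg.
Tool frame: the origin (TCP) lies midway between the tips of the shut fingers; the grasp point (between the pads) lies 19 mm behind it (grasp_offset is the z of the grasp point in the tool frame, in m); z points along the fingers, y is the line along which they close (so a half turn about z gives the same grasp; the last joint's range is limited). The gripper opens to 91 mm and grips with 3 to 60 N. Pads are 32 mm wide; open, the fingers measure 118 mm over their backs; the gripper's body (76 mm by 178 mm) begins 60 mm behind the grasp point.
Start: joints at [1.182, 0.32, 1.565, -0, 1.257, -0.02], TCP at [0.207, 0.536, 0.214] pointing down, gripper open.
Joint ranges: [-3.11, 3.11], [-0.84, 2.01], [0.21, 2.61], [-1.34, 4.49], [0.05, 2.63], [-2.56, 2.56]. Speed limits (rad/s): [2.57, 2.57, 3.14, 3.14, 3.14, 3.14].

INTERFACE

Orientations are given as a unit quaternion [w, x, y, z].
In Python, from workcell import * gives the robot as it stands.
- The arm moves only by the shell command python3 -m inch 'ROWS' [FORCE]. ROWS is JSON, one flat list of numbers, 7 for each row, row after row: the turn, a rotation vector about the tool's x, y, z scaled (see below), then the shift along the tool's x, y, z scaled (see below), then the closure, from 0 (fully open) to 1 (shut). In form: [rx, ry, rz, x, y, z, hand, rx, ry, rz, x, y, z, hand, ...]. A call has 1 to 8 rows; each row shifts and turns the commanded pose from where the row before left it, along the tool's axes as they then stand; what a row does not reach is not made up. The controller multiplies each number of a shift by 20 mm and each number of a turn by 0.12 rad. A row lasts 1/12 s, in which the tool goes at most 41.7 mm and 7.16 degrees, less where a joint would pass 70% of its speed; a pose out of reach is approached as far as the arm can. A call with a number of a shift or a turn outside -1 to 1 is refused whole. A call with a gripper value outside its range is refused whole. The fingers move at their own pace and stop on an object; FORCE is the grip in N (left out, the last holds). Time passes only in rows, so rows that do not move let the fingers close. It gives the time, the measured TCP pose, the force, the opening and the grip force at its end, in the units of the state.
- get_obs(): the state, without advancing time (a new reading comes with each control period).
- camera(name): name is "scene" or "side" or "wrist"; returns a dict with "frame" (384x512x3 uint8, red, green, blue), "fx", "fy", "cx", "cy" (pixels), "cam_to_world" (4x4, takes a point from camera to world coordinates). Camera axes: x right, y up, looking along -z (the intrinsics and any distortion apply to the point x, -y, -z); pixel columns grow to the right and rows downward; lengths in m; the calibration is good to about 2 mm. The wrist camera is an equidistant fisheye: a pixel r from the principal point sees the ray r / f radians off the axis. A picture is of the moment at which its call begins. There is no depth.
- close_job(): hands the job in; it is judged then, once.
The state is a dict: "time_s": time; "q": joint angles; "qd": joint speeds; "joint_torque": joint torques, N m; "position": TCP position; "eef_rot": TCP orientation; "contact_force": force on the tool from outside, world axes, zero at the start; "torque": the same for the moment, N m; "opening": finger opening in m; "grip_force": force on a finger pad.
Only numpy, scipy, OpenCV 4.12 (cv2) and the standard library are available. Lean on these libraries where they do the work, as an engineer would, in place of code of your own. Each camera call takes 0.05 s, during which the arm holds its last target. There are 200 camera calls.

## Working session

There is one attempt and no reset: what is moved stays moved. The work goes in short steps, Python scripts to look and compute and a shell command to move; the robot and the scene stay as the last step left them, time stands still between calls to the robot, and variables do not carry over. Pictures are saved under pics/ and viewed, at most 13 in all, crops included, and the job is handed in when it is done.

```bash
mkdir -p pics; ls; cat > h.py <<'E'
from workcell import *
import numpy as np, cv2
from scipy.spatial.transform import Rotation as R
def snap(n,fn=None):
    c=camera(n)
    if fn: cv2.imwrite('pics/'+fn,c['frame'][:,:,::-1])
    return c
def ray(c,u,v,fish=False):
    a=(u-c['cx'])/c['fx'];b=(v-c['cy'])/c['fy']
    if fish:
        t=np.hypot(a,b);s=np.sin(t)/t if t>1e-9 else 1.;d=np.array([a*s,-b*s,-np.cos(t)])
    else: d=np.array([a,-b,-1.])
    M=np.array(c['cam_to_world']);d=M[:3,:3]@d
    return M[:3,3],d/np.linalg.norm(d)
def onz(c,u,v,z,fish=False):
    o,d=ray(c,u,v,fish);return o+d*(z-o[2])/d[2]
def tool():
    s=get_obs();q=s['eef_rot'];return np.array(s['position']),R.from_quat([q[1],q[2],q[3],q[0]])
def to(p):
    """shift to world point p in tool axes, units of 20mm"""
    x,r=tool();return np.round(r.inv().apply(np.array(p)-x)/.02,2)
E
python3 - <<'E'
from h import *
a=snap('scene');b=snap('side');w=snap('wrist')
cv2.imwrite('pics/a.png',np.hstack([a['frame'],]) [:,:,::-1]);cv2.imwrite('pics/b.png',b['frame'][:,:,::-1])
for c in(a,b,w):print(c['fx'],c['cx'],c['cy'],np.round(c['cam_to_world'],3).tolist(),[k for k in c])
print(get_obs())
E
```

```text
pics
422.7597526184104 264.83942628208854 192.48872169951102 [[0.526, -0.461, 0.715, 1.523], [0.851, 0.283, -0.443, -0.567], [0.002, 0.841, 0.541, 0.817], [0.0, 0.0, 0.0, 1.0]] ['frame', 'fx', 'fy', 'cx', 'cy', 'cam_to_world']
408.136811148918 254.18758834123403 192.4079753157226 [[0.667, 0.514, -0.539, -0.003], [-0.745, 0.454, -0.489, -0.477], [-0.007, 0.727, 0.686, 0.833], [0.0, 0.0, 0.0, 1.0]] ['frame', 'fx', 'fy', 'cx', 'cy', 'cam_to_world']
297.3186396354542 261.0173041812836 192.81700539824408 [[0.361, -0.903, -0.232, 0.142], [0.933, 0.349, 0.09, 0.562], [-0.001, -0.249, 0.969, 0.384], [0.0, 0.0, 0.0, 1.0]] ['frame', 'fx', 'fy', 'cx', 'cy', 'cam_to_world']
{'time_s': 0.15, 'q': array([ 1.18198441e+00,  3.20113096e-01,  1.56537506e+00, -1.81990048e-05,
        1.25738816e+00, -1.99885623e-02]), 'qd': array([-0.00105732, -0.00088825, -0.00363541, -0.00135385,  0.00075737,
        0.00118755]), 'joint_torque': array([ 6.49140256e-04, -4.12777770e+01, -2.32153559e+01,  7.27884681e-02,
        4.33209410e-02, -7.84499684e-05]), 'position': array([0.20715623, 0.53599062, 0.21334099]), 'eef_rot': array([-1.21804392e-04,  1.83365415e-01,  9.83044614e-01, -6.30226016e-04]), 'contact_force': array([-0.20747672,  0.44408781, -0.03195459]), 'torque': array([-0.04346067, -0.00859809, -0.00714225]), 'grip_force': 0.0, 'opening': 0.09124712816299457}
```

View pics/a.png

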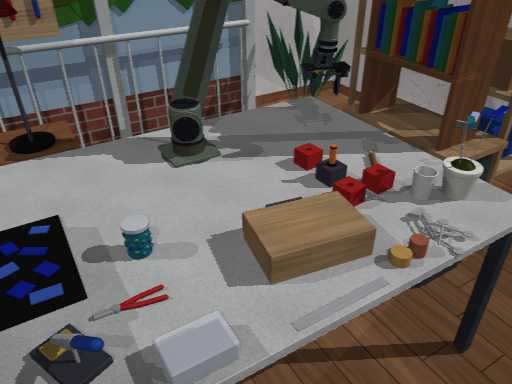

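View pics/b.png

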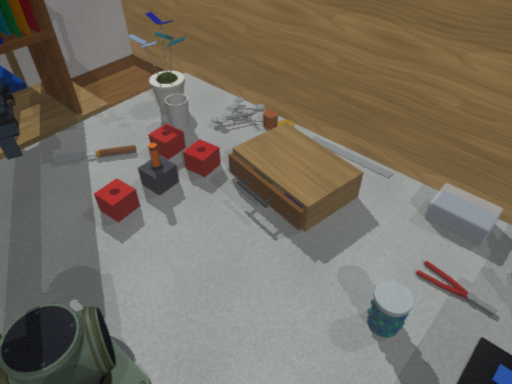

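The scene view shows the cabinet's top corners near (243,228), (333,195), (374,235), (271,272), with the probe at (333,155). In the side view the handle runs (237,181)–(270,206), the probe is at (155,155), and the jar is at (388,308), on the cabinet's right.

```bash
python3 - <<'E'
from h import *
a=snap('scene');b=snap('side')
def tri(r1,r2):
    (o1,d1),(o2,d2)=r1,r2
    t=np.linalg.lstsq(np.c_[d1,-d2],o2-o1,rcond=None)[0]
    p,q=o1+d1*t[0],o2+d2*t[1];return (p+q)/2,np.linalg.norm(p-q)
rs=[]
for c,(x0,x1,y0,y1) in((a,(320,346,135,175)),(b,(140,170,135,175))):
    h=cv2.cvtColor(c['frame'],cv2.COLOR_RGB2HSV);m=cv2.inRange(h,(5,150,90),(18,255,255))
    k=np.zeros_like(m);k[y0:y1,x0:x1]=m[y0:y1,x0:x1]
    v,u=np.nonzero(k);print(u.size,u.min(),u.max(),v.min(),v.max(),u.mean(),v.mean())
    rs.append(ray(c,u.mean(),v.mean()))
print('probe',tri(*rs))
for c,n in((a,'s'),(b,'d')):
    h=cv2.cvtColor(c['frame'],cv2.COLOR_RGB2HSV);m=cv2.inRange(h,(10,70,60),(25,200,255))
    box=(235,380,190,280) if n=='s' else (225,366,118,232)
    k=np.zeros_like(m);k[box[2]:box[3],box[0]:box[1]]=m[box[2]:box[3],box[0]:box[1]]
    v,u=np.nonzero(k); V=c['frame'].max(2)
    f=c['frame'].copy()
    x0,x1,y0,y1=box
    cv2.imwrite(f'pics/c{n}.png',cv2.resize(f[y0-10:y1+10,x0-10:x1+10][:,:,::-1],None,fx=4,fy=4,interpolation=cv2.INTER_CUBIC))
cv2.imwrite('pics/cc.png',cv2.vconcat([cv2.resize(cv2.imread('pics/cd.png'),(644,536))]))
for p in((229,152),(285,122),(363,178),(303,208)):print(p,onz(b,*p,.095).round(3))
for p in((237,181),(270,206)):print('h',onz(b,*p,.057).round(3))
for p in((243,228),(333,195),(374,235),(271,255)):print(p,onz(a,*p,.095).round(3))
print('jar',onz(b,390,293,.109))
E
```

```text
106 329 336 144 163 332.5 154.16037735849056
166 149 159 142 166 154.28313253012047 154.14457831325302
probe (array([0.49374669, 0.35956632, 0.10811472]), np.float64(0.004116401673668388))
(229, 152) [0.656 0.22  0.095]
(285, 122) [0.888 0.195 0.095]
(363, 178) [ 0.816 -0.135  0.095]
(303, 208) [ 0.615 -0.082  0.095]
h [0.609 0.145 0.057]
h [0.595 0.009 0.057]
(243, 228) [ 0.692 -0.124  0.095]
(333, 195) [0.692 0.198 0.095]
(374, 235) [0.907 0.166 0.095]
(271, 255) [ 0.829 -0.118  0.095]
jar [ 0.52586083 -0.36912224  0.109     ]
```

View pics/cc.png

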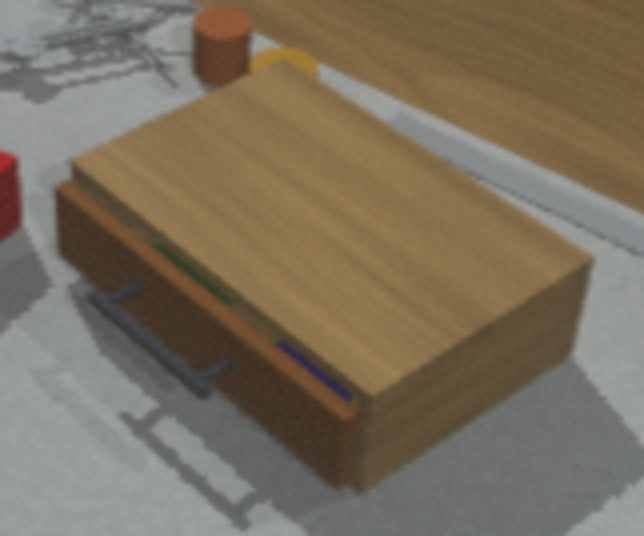

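The crop (4x, origin (215,108)) puts the handle ends at (92,295) and (208,392). The top corners are at (72,163), (285,65), (592,262), (372,393), and the drawer is slightly open.

```bash
python3 - <<'E'
from h import *
b=snap('side')
P=[onz(b,215+x/4-.4,108+y/4-.4,.095)[:2] for x,y in((72,163),(285,65),(592,262),(372,393))]
H=[onz(b,215+x/4-.4,108+y/4-.4,.057)[:2] for x,y in((92,295),(208,392))]
P=np.array(P);H=np.array(H);print(P.round(3),H.round(3))
print([np.linalg.norm(P[i]-P[i-1]).round(3) for i in range(4)],np.linalg.norm(H[0]-H[1]))
yv=(P[0]-P[3]+P[1]-P[2]);xv=P[1]-P[0]+P[2]-P[3]
print('yaw',np.degrees(np.arctan2(yv[1],yv[0]))-90,np.degrees(np.arctan2(xv[1],xv[0])),np.degrees(np.arctan2(*(H[0]-H[1])[::-1]))-90,'c',P.mean(0),'hc',H.mean(0))
x,r=tool();print(r.as_matrix().round(3))
E
```

```text
[[ 0.676  0.225]
 [ 0.882  0.187]
 [ 0.833 -0.124]
 [ 0.629 -0.086]] [[0.609 0.142]
 [0.59  0.017]]
[np.float64(0.314), np.float64(0.209), np.float64(0.314), np.float64(0.207)] 0.1269215856222241
yaw -8.76762660556345 -10.524017262175025 -8.717486396935499 c [0.75489722 0.05035172] hc [0.5992981  0.07954167]
[[-0.933  0.36  -0.   ]
 [ 0.36   0.933 -0.   ]
 [ 0.    -0.001 -1.   ]]
```

```bash
python3 -m inch '[0,0,0,-1,-0.53,0,0, 0,0,0,-1,-0.53,0,0, 0,0,0,-1,-0.53,0,0, 0,0,0,-1,-0.53,0,0, 0,0,0,-1,-0.53,0,0, 0,0,0,-1,-0.53,0,0, 0,0,0,-1,-0.53,0,0, 0,0,0,-1,-0.53,0,0]'
python3 -m inch '[0,0,0,-1,-0.53,0,0, 0,0,0,-1,-0.53,0,0, 0,0,0,-1,-0.53,0,0, 0,0,0,-1,-0.53,0,0, 0,0,0,-1,-0.53,0,0, 0,0,0,-1,-0.53,0,0, 0,0,0,-1,-0.53,0,0, 0,0,0,-1,-0.53,0,0]'
python3 -m inch '[0,0,1,0,0,0,0, 0,0,1,0,0,0,0, 0,0,1,0,0,0,0, 0,0,1,0,0,0,0, 0,0,1,0,0,0,0.67, 0,0,1,0,0,0,0.67, 0,0,1,0,0,0,0.67, 0,0,1,0,0,0,0.67]'
python3 -m inch '[0,0,1,0,0,0,0.67, 0,0,1,0,0,0,0.67, 0,0,1,0,0,0,0.67, 0,0,0.35,0,0,0,0.67, 0,0,0,0,0,0,0.67]'
python3 -c "
from h import *
print(to([.6,.08,.16]),tool()[1].as_matrix().round(3))"
```

```text
time_s: 0.97
position: [0.3265, 0.3987, 0.214]
eef_rot: [0.0, 0.183, 0.983, 0.0]
contact_force: [1.1, 0.5, -0.0]
opening: 0.0913
grip_force: 0.0
time_s: 1.63
position: [0.4452, 0.2618, 0.214]
eef_rot: [0.0, 0.183, 0.983, 0.0]
contact_force: [-0.2, 0.4, -0.5]
opening: 0.0913
grip_force: 0.0
time_s: 2.3
position: [0.4446, 0.2627, 0.2139]
eef_rot: [-0.0, 0.619, 0.785, -0.0]
contact_force: [0.0, 0.2, -0.8]
opening: 0.0674
grip_force: 0.0
time_s: 2.72
position: [0.4446, 0.2628, 0.2139]
eef_rot: [-0.0, 0.762, 0.648, -0.0]
contact_force: [0.2, 0.2, 0.4]
opening: 0.0341
grip_force: 0.0
[-7.78  9.13  2.7 ] [[ 0.16   0.987 -0.   ]
 [ 0.987 -0.16   0.   ]
 [ 0.    -0.    -1.   ]]
```

```bash
python3 -m inch '[0,0,0,-0.97,1,0,0.67, 0,0,0,-0.97,1,0,0.67, 0,0,0,-0.97,1,0,0.67, 0,0,0,-0.97,1,0,0.67, 0,0,0,-0.97,1,0,0.67, 0,0,0,-0.97,1,0.5,0.67, 0,0,0,-0.97,1,0.7,0.67, 0,0,0,-0.97,1,0.5,0.67]'
python3 -m inch '[0,0,0,0,1,1,0.67, 0,0,0,0,0.13,0,0.67, 0,0,0,0,0,0,0.67]'
python3 - <<'E'
from h import *
w=snap('wrist','w1.png');snap('side','b1.png')
cv2.imwrite('pics/w1.png',np.vstack([cv2.imread('pics/w1.png')[:,:],cv2.resize(cv2.imread('pics/b1.png')[130:240,200:340],None,fx=2,fy=2)[:200,:] .copy() if 0 else np.zeros((0,512,3),np.uint8)]))
p,r=tool();print(p)
E
```

```text
time_s: 3.38
position: [0.5783, 0.0829, 0.1792]
eef_rot: [-0.0, 0.761, 0.649, -0.0]
contact_force: [-1.1, 0.3, -0.6]
opening: 0.0303
grip_force: 0.0
time_s: 3.63
position: [0.6001, 0.08, 0.1587]
eef_rot: [-0.001, 0.761, 0.648, -0.001]
contact_force: [-0.4, -0.1, 0.1]
opening: 0.0303
grip_force: 0.0
[0.59977956 0.08100645 0.16051874]
```

View pics/w1.png

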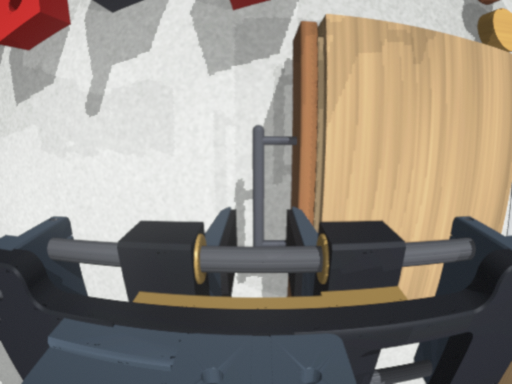

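The wrist view shows the handle bar at u≈259, with its end at v≈128 and posts at about v=141 and 243. It lies between the fingers, whose inner faces are at about u=232 and 290.

```bash
python3 - <<'E'
from h import *
w=snap('wrist')
for u,v in((259,130),(259,141),(259,190),(259,243)):print(onz(w,u,v,.057,True).round(4))
f=onz(w,309,150,.082,True);print('drawer front top',f, onz(w,297,150,.082,True))
E
```

```text
[0.6078 0.1408 0.057 ]
[0.6061 0.1308 0.057 ]
[0.5987 0.0849 0.057 ]
[0.5899 0.0307 0.057 ]
drawer front top [0.64727477 0.11868571 0.082     ] [0.63709747 0.12018169 0.082     ]
```

```bash
python3 -m inch '[0,0,0,0,-0.08,0.9,0.67, 0,0,0,0,0,0.9,0.67, 0,0,0,0,0,0.9,0.67, 0,0,0,0,0,0.9,0.67, 0,0,0,0,0,0.9,0.67, 0,0,0,0,0,0.9,0.67, 0,0,0,0,0,0.8,0.67, 0,0,0,0,0,0,0.67]'
python3 -m inch '[0,0,0,0,0,0,1, 0,0,0,0,0,0,1, 0,0,0,0,0,0,1,0,0,0,0,0,0,1, 0,0,0,0,0,0,1,0,0,0,0,0,0,1]' 15
```

```text
time_s: 4.45
position: [0.5961, 0.0814, 0.0342]
eef_rot: [-0.001, 0.761, 0.649, -0.002]
contact_force: [0.0, -0.1, 0.1]
opening: 0.0299
grip_force: 0.0
time_s: 4.95
position: [0.5996, 0.0811, 0.0376]
eef_rot: [0.001, 0.761, 0.648, 0.001]
contact_force: [-0.7, 1.5, 6.1]
opening: 0.0107
grip_force: 15.0
```

```bash
python3 -m inch '[0,0,0,0,-0.3,0,1, 0,0,0,0,-0.6,0,1, 0,0,0,0,-0.7,0,1, 0,0,0,0,-0.7,0,1, 0,0,0,0,-0.7,0,1, 0,0,0,0,-0.7,0,1, 0,0,0,0,-0.7,0,1, 0,0,0,0,-0.7,0,1]'
python3 -m inch '[0,0,0,0,-0.7,0,1, 0,0,0,0,-0.6,0,1, 0,0,0,0,-0.4,0,1, 0,0,0,0,-0.2,0,1, 0,0,0,0,-0.2,0,1, 0,0,0,0,-0.2,0,1, 0,0,0,0,-0.2,0,1, 0,0,0,0,0,0,1]'
```

```text
time_s: 5.62
position: [0.4994, 0.0975, 0.0376]
eef_rot: [0.001, 0.761, 0.648, 0.003]
contact_force: [3.0, 0.8, 7.3]
opening: 0.0108
grip_force: 15.0
time_s: 6.28
position: [0.4495, 0.1057, 0.0375]
eef_rot: [0.001, 0.761, 0.648, 0.002]
contact_force: [-0.2, 2.9, 9.6]
opening: 0.0102
grip_force: 15.0
```

```bash
python3 -m inch '[0,0,0,0,-0.15,0,1, 0,0,0,0,-0.15,0,1, 0,0,0,0,0,0,1]';python3 -m inch '[0,0,0,0,-0.15,0,1, 0,0,0,0,-0.15,0,1, 0,0,0,0,0,0,1, 0,0,0,0,0,0,1]'
```

```text
time_s: 6.53
position: [0.4461, 0.1063, 0.0375]
eef_rot: [0.003, 0.761, 0.649, 0.004]
contact_force: [3.7, -1.0, 4.5]
opening: 0.0102
grip_force: 15.0
time_s: 6.87
position: [0.4462, 0.1064, 0.0377]
eef_rot: [0.007, 0.76, 0.649, 0.008]
contact_force: [17.8, -8.1, -9.2]
opening: 0.0106
grip_force: 15.0
```

The stop is reached (18 N). Next I release, rise and look into the drawer.

```bash
python3 -m inch '[0,0,0,0,0.2,0,1, 0,0,0,0,0,0,0.67, 0,0,0,0,0,0,0.67, 0,0,0,0,0,0,0.67]'
python3 -m inch '[0,0,0,0,0,-1,0.67,0,0,0,0,0,-1,0.67,0,0,0,0,0,-1,0.67,0,0,0,0,0,-1,0.67,0,0,0,0,0,-1,0.67,0,0,0,0,0,-1,0.67,0,0,0,0,0,-1,0.67,0,0,0,0,0,0,0.67]'
python3 - <<'E'
from h import *
w=snap('wrist','w2.png');b=snap('side','b2.png');a=snap('scene','a2.png')
A=cv2.imread('pics/w2.png');B=cv2.imread('pics/b2.png')[100:240,170:370];C=cv2.imread('pics/a2.png')[150:290,190:390]
B=cv2.resize(B,None,fx=2,fy=2);C=cv2.resize(C,None,fx=2,fy=2)
cv2.imwrite('pics/m2.png',np.vstack([cv2.hconcat([B,C])]))
E
```

```text
time_s: 7.2
position: [0.4392, 0.106, 0.0357]
eef_rot: [-0.001, 0.761, 0.648, -0.001]
contact_force: [0.5, 1.0, -0.7]
opening: 0.0274
grip_force: 0.0
time_s: 7.87
position: [0.4415, 0.1067, 0.1788]
eef_rot: [0.001, 0.761, 0.648, 0.002]
contact_force: [1.0, -0.4, -0.4]
opening: 0.0301
grip_force: 0.0
```

View pics/w2.png

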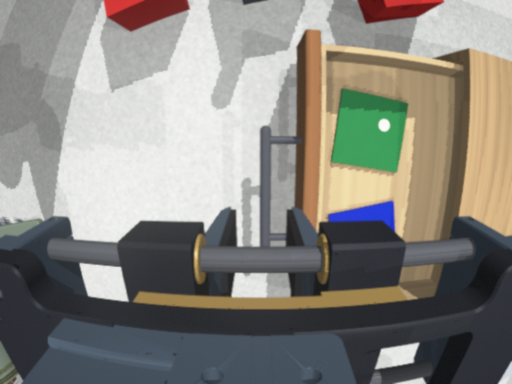

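View pics/m2.png

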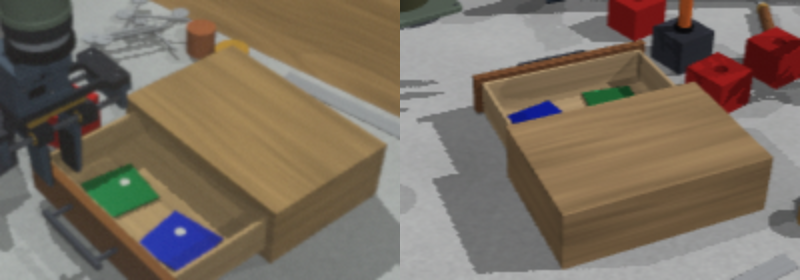

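The blue pane is on the drawer's right, with its dot at side pixel ≈(260,215). In the wrist view it is hidden behind the gripper, so I shift right to see it from above.

```bash
python3 -m inch '[0,0,0,-1,0,0,0.67,0,0,0,-1,0,0,0.67,0,0,0,-1,0,0,0.67,0,0,0,-1,0,0,0.67,0,0,0,-1,0,0,0.4,0,0,0,-1,0,0,0.4,0,0,0,0,0,0,0.4,0,0,0,0,0,0,0.4]'
cat >> h.py <<'E'
def spot(c,fish,z=.027):
    h=cv2.cvtColor(c['frame'],cv2.COLOR_RGB2HSV);bl=cv2.inRange(h,(112,150,60),(128,255,255))
    n,l,s,_=cv2.connectedComponentsWithStats(bl)
    out=[]
    for i in range(1,n):
        if s[i,4]<250: continue
        m=(l==i).astype(np.uint8);hu=cv2.convexHull(cv2.findNonZero(m))
        f=np.zeros_like(m);cv2.fillConvexPoly(f,hu,1)
        wh=cv2.inRange(h,(0,0,110),(180,110,255))
        wh=((wh>0)&(cv2.erode(f,np.ones((3,3)))>0)).astype(np.uint8)
        k,l2,s2,c2=cv2.connectedComponentsWithStats(wh)
        if k>1:
            j=1+s2[1:,4].argmax();out.append((s[i,4],s2[j,4],c2[j].round(1),onz(c,*c2[j],z,fish).round(4)))
    return out
E
python3 - <<'E'
from h import *
w=snap('wrist','w3.png');b=snap('side')
print(spot(w,1),spot(b,0))
print(to([.494,.36,.18]),tool()[0])
E
```

```text
time_s: 8.68
position: [0.4203, -0.0125, 0.1746]
eef_rot: [-0.001, 0.762, 0.647, -0.001]
contact_force: [0.7, 0.6, 0.2]
opening: 0.0531
grip_force: 0.0
[(np.int32(4612), np.int32(136), array([387.1, 129.6]), array([0.5708, 0.027 , 0.027 ]))] [(np.int32(583), np.int32(20), array([259.5, 215.5]), array([0.5711, 0.0257, 0.027 ]))]
[18.93  0.64 -0.24] [ 0.42104501 -0.01162365  0.17512156]
```

View pics/w3.png

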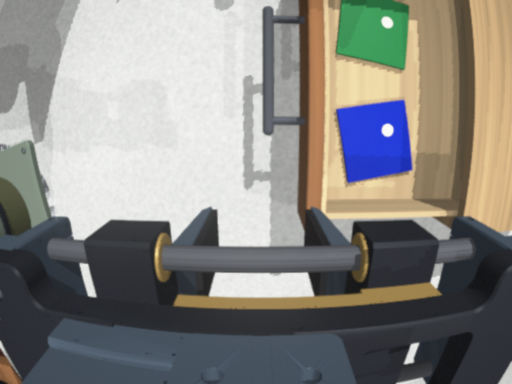

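The blue dot is at (388,130), and both views agree on about (0.571, 0.026). Next I go toward the probe.

```bash
python3 -m inch '[0,0,0,1,0,0,0.4,0,0,0,1,0,0,0.4,0,0,0,1,0,0,0.4,0,0,0,1,0,0,0.4,0,0,0,1,0,0,0.4,0,0,0,1,0,0,0.4,0,0,0,1,0,-0.2,0.4,0,0,0,1,0,-0.2,0.4]'
python3 -m inch '[0,0,0,1,0,0,0.3,0,0,0,1,0,0,0.3,0,0,0,1,0.3,0,0.3,0,0,0,1,0.3,0,0.3,0,0,0,1,0,0,0.3,0,0,0,0,0,0,0.3,0,0,0,0,0,0,0.3]'
python3 - <<'E'
from h import *
w=snap('wrist','w4.png')
h=cv2.cvtColor(w['frame'],cv2.COLOR_RGB2HSV);m=cv2.inRange(h,(5,150,90),(18,255,255))
n,l,s,c=cv2.connectedComponentsWithStats(m)
for i in range(1,n):
    if s[i,4]>60:print(s[i],c[i])
print(to([.494,.36,.18]),tool()[0])
E
```

```text
time_s: 9.45
position: [0.4464, 0.1478, 0.1834]
eef_rot: [-0.001, 0.761, 0.649, -0.001]
contact_force: [0.1, -0.7, -0.1]
opening: 0.0548
grip_force: 0.0
time_s: 10.03
position: [0.474, 0.2439, 0.1832]
eef_rot: [-0.0, 0.76, 0.65, -0.001]
contact_force: [-0.1, -0.8, -0.4]
opening: 0.0637
grip_force: 0.0
[244  37  34  32 834] [260.441247    52.28177458]
[249  66  25  14 198] [260.9040404   72.99494949]
[5.94 0.07 0.16] [0.47392002 0.24297089 0.18330039]
```

View pics/w4.png

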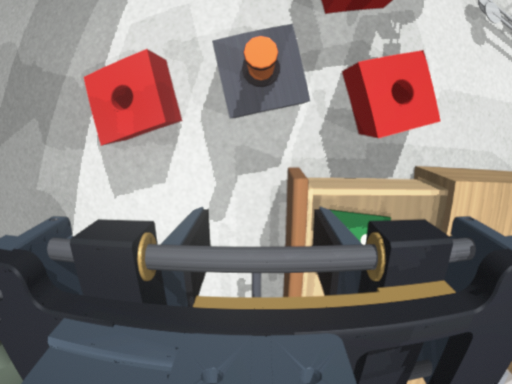

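The wrist view shows the probe's top disc at about (261,53) in the dark holder; the red look-alikes are well aside.

```bash
python3 - <<'E'
from h import *
w=snap('wrist')
p=onz(w,261,52.5,.144,True);print(p,onz(w,261,73,.11,True),to([p[0],p[1],.093]))
E
```

```text
[0.49275556 0.35972333 0.144     ] [0.49115967 0.35003009 0.11      ] [5.94 0.01 4.52]
```

```bash
python3 -m inch '[0,0,0,1,0,0,0.3,0,0,0,1,0,0,0.3,0,0,0,1,0,0,0.3,0,0,0,1,0,0,0.3,0,0,0,1,0,0,0.3,0,0,0,0.95,0,0,0.3,0,0,0,0,0,0,0.3]'
python3 -m inch '[0,0,0,0,0,0.9,0.3,0,0,0,0,0,0.9,0.3,0,0,0,0,0,0.9,0.3,0,0,0,0,0,0.9,0.3,0,0,0,0,0,0.9,0.3,0,0,0,0,0,0,0.3]'
python3 -m inch '[0,0,0,0,0,0,1,0,0,0,0,0,0,1,0,0,0,0,0,0,1,0,0,0,0,0,0,1,0,0,0,0,0,0,1,0,0,0,0,0,0,1,0,0,0,0,0,0,1,0,0,0,0,0,0,1]' 30
```

```text
time_s: 10.72
position: [0.4941, 0.3621, 0.1838]
eef_rot: [-0.0, 0.761, 0.649, 0.001]
contact_force: [0.1, 0.8, 0.6]
opening: 0.0637
grip_force: 0.0
time_s: 11.22
position: [0.4913, 0.357, 0.0905]
eef_rot: [-0.0, 0.762, 0.648, -0.004]
contact_force: [-1.1, -0.7, 0.6]
opening: 0.0636
grip_force: 0.0
time_s: 11.88
position: [0.4937, 0.3602, 0.0945]
eef_rot: [-0.0, 0.761, 0.648, 0.0]
contact_force: [-1.7, -0.8, 3.0]
opening: 0.0236
grip_force: 30.0
```

```bash
python3 -m inch '[0,0,0,0,0,-0.5,1,0,0,0,0,0,-0.8,1,0,0,0,0,0,-0.8,1,0,0,0,0,0,-0.8,1,0,0,0,0,0,-0.8,1,0,0,0,0,0,-0.8,1,0,0,0,0,0,-0.5,1,0,0,0,0,0,0,1]'
python3 - <<'E'
from h import *
a=snap('scene','a5.png');b=snap('side','b5.png')
cv2.imwrite('pics/m5.png',np.hstack([cv2.resize(cv2.imread('pics/a5.png')[80:220,270:400],None,fx=3,fy=3),cv2.resize(cv2.imread('pics/b5.png')[70:210,90:220],None,fx=3,fy=3)]))
print(tool()[0],to([.571,.026,.19]))
E
```

```text
time_s: 12.55
position: [0.4949, 0.3608, 0.1967]
eef_rot: [0.0, 0.761, 0.648, 0.003]
contact_force: [0.5, 0.7, -1.7]
opening: 0.0236
grip_force: 30.0
[0.4936285  0.35988216 0.19377716] [-15.86   6.48   0.19]
```

View pics/m5.png

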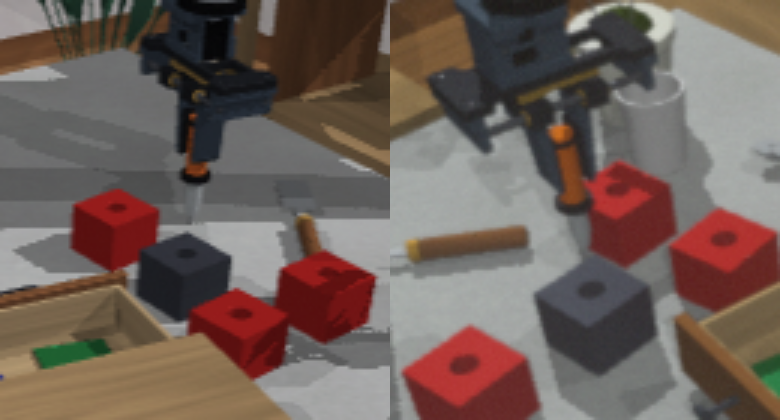

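The probe hangs upright in the fingers, clear of the holder. Next I carry it over the dot.

```bash
python3 -m inch '[0,0,0,-0.5,0.2,0,1,0,0,0,-0.9,0.4,0,1,0,0,0,-1,0.4,0,1,0,0,0,-1,0.4,0,1,0,0,0,-1,0.4,0,1,0,0,0,-1,0.4,0,1,0,0,0,-1,0.4,0,1,0,0,0,-1,0.4,0,1]'
python3 -m inch '[0,0,0,-1,0.4,0,1,0,0,0,-1,0.4,0,1,0,0,0,-1,0.4,0,1,0,0,0,-1,0.4,0,1,0,0,0,-1,0.4,0,1,0,0,0,-1,0.4,0,1,0,0,0,-0.8,0.4,0,1,0,0,0,-0.5,0.4,0,1]'
python3 -m inch '[0,0,0,-0.3,0.2,0,1,0,0,0,-0.15,0.1,0,1,0,0,0,0,0,0,1]'
python3 -c "
from h import *
print(tool()[0],to([.571,.0263,.16]))"
```

```text
time_s: 13.32
position: [0.5288, 0.2022, 0.1926]
eef_rot: [-0.0, 0.761, 0.648, -0.001]
contact_force: [1.0, -0.1, -0.3]
opening: 0.0234
grip_force: 30.0
time_s: 13.98
position: [0.5684, 0.0475, 0.1927]
eef_rot: [-0.001, 0.762, 0.648, -0.001]
contact_force: [0.2, -0.3, -2.1]
opening: 0.0237
grip_force: 30.0
time_s: 14.23
position: [0.5738, 0.0398, 0.1934]
eef_rot: [-0.0, 0.762, 0.648, -0.0]
contact_force: [0.2, -0.0, -2.4]
opening: 0.0236
grip_force: 30.0
[0.5738454  0.03984826 0.19344252] [-0.69 -0.03  1.67]
```

```bash
python3 -m inch '[0,0,0,-0.4,-0.03,0,1,0,0,0,-0.3,0,0,1,0,0,0,0,0,0.6,1,0,0,0,0,0,0.8,1,0,0,0,0,0,0.8,1,0,0,0,0,0,0.5,1,0,0,0,0,0,0,1,0,0,0,0,0,0,1]'
python3 - <<'E'
from h import *
a=snap('side','a6.png')
cv2.imwrite('pics/m6.png',cv2.resize(cv2.imread('pics/a6.png')[150:240,200:320],None,fx=6,fy=6,interpolation=cv2.INTER_CUBIC))
print(tool()[0],to([.571,.0263,.11]))
E
```

```text
time_s: 14.9
position: [0.5708, 0.0266, 0.1398]
eef_rot: [-0.0, 0.761, 0.648, -0.0]
contact_force: [0.3, -0.1, -1.3]
opening: 0.0237
grip_force: 30.0
[0.57137824 0.02655061 0.14055852] [-0.02 -0.02  1.53]
```

View pics/m6.png

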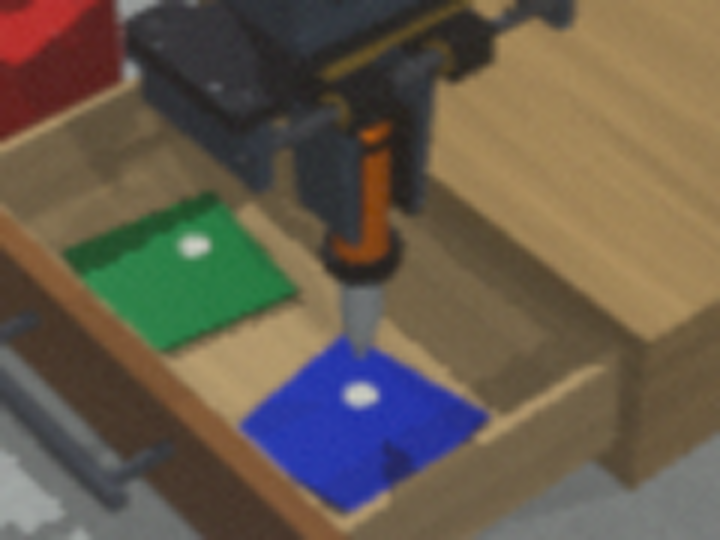

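The tip at crop (362,358) is right above the blue dot at (360,394). Next I descend gently.

```bash
python3 -m inch '[0,0,0,0,0,0.5,1,0,0,0,0,0,0.3,1,0,0,0,0,0,0.1,1,0,0,0,0,0,0,1,0,0,0,0,0,0,1]'
for i in 1 2 3 4 5 6; do python3 -m inch '[0,0,0,0,0,0,1]' | egrep 'pos|contact'; done
for i in 1 2 3; do python3 -m inch '[0,0,0,0,0,0.05,1,0,0,0,0,0,0,1,0,0,0,0,0,0,1]' | egrep 'pos|contact'; done
```

```text
time_s: 15.37
position: [0.571, 0.0265, 0.1218]
eef_rot: [-0.0, 0.761, 0.648, -0.0]
contact_force: [-1.1, -0.1, -0.6]
opening: 0.0235
grip_force: 30.0
position: [0.5712, 0.0265, 0.1222]
contact_force: [0.5, -0.4, -1.1]
position: [0.5713, 0.0265, 0.1223]
contact_force: [0.8, -0.0, -1.7]
position: [0.5712, 0.0264, 0.1222]
contact_force: [-1.1, 0.7, -1.4]
position: [0.5711, 0.0264, 0.1221]
contact_force: [-0.2, -0.2, -0.9]
position: [0.571, 0.0265, 0.1221]
contact_force: [-0.5, 0.2, -1.9]
position: [0.571, 0.0265, 0.122]
contact_force: [-0.3, 0.4, -1.5]
position: [0.5709, 0.0264, 0.1209]
contact_force: [0.0, -0.5, -1.2]
position: [0.5709, 0.0265, 0.1198]
contact_force: [0.6, 0.2, -1.0]
position: [0.5709, 0.0264, 0.1189]
contact_force: [-0.8, 0.8, -1.0]
```

```bash
for i in 1 2 3 4 5; do python3 -m inch '[0,0,0,0,0,0.05,1,0,0,0,0,0,0,1]' | egrep 'pos|contact';python3 -m inch '[0,0,0,0,0,0,1]' | egrep 'contact';python3 -m inch '[0,0,0,0,0,0,1]' | egrep 'contact'; done; python3 - <<'E'
from h import *
b=snap('side','b7.png')
cv2.imwrite('pics/m7.png',cv2.resize(cv2.imread('pics/b7.png')[160:240,210:310],None,fx=7,fy=7,interpolation=cv2.INTER_CUBIC))
E
```

```text
position: [0.5709, 0.0265, 0.1178]
contact_force: [-0.1, -0.3, -1.6]
contact_force: [0.5, 0.1, -1.8]
contact_force: [-0.1, 0.5, -1.8]
position: [0.5709, 0.0265, 0.1168]
contact_force: [0.4, -0.8, -1.8]
contact_force: [0.3, 0.5, -0.8]
contact_force: [-0.1, -0.4, -0.7]
position: [0.5709, 0.0265, 0.1158]
contact_force: [0.3, -0.5, -1.4]
contact_force: [0.5, 0.1, -0.2]
contact_force: [0.6, -0.5, -1.7]
position: [0.5711, 0.0265, 0.1149]
contact_force: [0.6, 0.2, -1.2]
contact_force: [0.1, 0.3, -0.5]
contact_force: [0.5, -0.9, -0.8]
position: [0.5711, 0.0265, 0.1139]
contact_force: [0.7, 0.0, -0.2]
contact_force: [0.8, -0.3, -0.5]
contact_force: [-0.6, -0.3, 0.1]
```

```bash
for i in 1 2 ; do python3 -m inch '[0,0,0,0,0,0.06,1,0,0,0,0,0,0,1]' | egrep 'pos|contact';python3 -m inch '[0,0,0,0,0,0,1]' | egrep 'contact';python3 -m inch '[0,0,0,0,0,0,1]' | egrep 'contact'; done; for i in 1 2 3 4 5; do python3 -m inch '[0,0,0,0,0,0,1]' | egrep 'pos|contact';done;  python3 - <<'E'
from h import *
b=snap('side','b7.png')
cv2.imwrite('pics/m7.png',cv2.resize(cv2.imread('pics/b7.png')[160:240,210:310],None,fx=7,fy=7,interpolation=cv2.INTER_CUBIC))
E
```

```text
position: [0.5711, 0.0265, 0.1127]
contact_force: [0.2, 0.7, -0.1]
contact_force: [0.7, 0.2, 0.3]
contact_force: [0.3, 0.4, -0.1]
position: [0.5711, 0.0265, 0.1115]
contact_force: [0.8, 1.0, 0.4]
contact_force: [0.4, -0.2, 1.2]
contact_force: [0.4, 1.1, 1.0]
position: [0.5711, 0.0265, 0.1116]
contact_force: [0.8, -0.2, 1.1]
position: [0.5711, 0.0265, 0.1116]
contact_force: [0.5, -0.6, 0.9]
position: [0.5711, 0.0264, 0.1116]
contact_force: [-0.3, 0.1, 1.2]
position: [0.5711, 0.0265, 0.1116]
contact_force: [0.0, -0.3, 0.9]
position: [0.5711, 0.0265, 0.1116]
contact_force: [0.9, 0.0, 1.1]
```

View pics/m7.png

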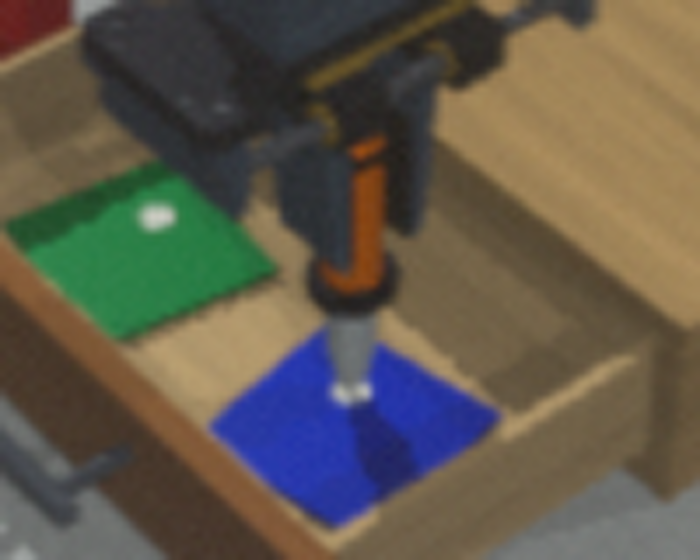

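The tip sits on the blue pane's dot at crop (351,390), with about 2.4 N on it, so roughly halfway in. I am handing in.

```bash
python3 -c "
from workcell import *
print(close_job())"
```

```text
the job is handed in; nothing more can be done
None
```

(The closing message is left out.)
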